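# Run a spacer stack home in the length gauge

## Robot

A 6-joint arm with a two-finger parallel gripper is mounted at the origin on a cart in front of the work surface, level with it; the furniture and walls round the work are solid. World frame = base frame: x ahead of the robot, y to its left, z up, the work surface at z = 0. Lengths are in mm, angles in rad, forces in N, time in s.
With the tool pointing down it reaches from about 375 to 750 mm from the base axis. Payload 9 kg.
Tool frame: the origin (TCP) lies at the very end of the fingers, on their centre line; the grasp point (between the pads) lies manip.pinch_z behind it (manip.pinch_z is the distance from the TCP to the grasp point, in mm); z points along the fingers, y is the line along which they close (so a half turn about z gives the same grasp; the last joint's range is limited). The gripper opens to 85 mm and grips with 20 to 120 N. Pads are 22 mm wide; open, the fingers measure 114 mm over their backs; the gripper's body (76 mm by 85 mm) begins 54 mm behind the grasp point. The pads swing forward as they close: fully open they stand 13 mm farther back than shut.
Start: joints at [1.11, 0.104, 0.097, 1.564, 0, 1.353], TCP at [144.255, 582.432, 231.331] pointing down, gripper open.
Joint ranges: [-2.99, 2.99], [-0.84, 1.86], [-1.1, 1.16], [-1.84, 2.11], [-1.51, 1.56], [-3.14, 3.14]. Speed limits (rad/s): [2.22, 2.22, 2.57, 3.14, 3.14, 3.14].

## Interface

Orientations are given as a unit quaternion [x, y, z, w].
In Python, from bench import manip gives the robot as it stands. The module is installed in compiled form; this text tells all that it offers.
- The arm moves only by the shell command python3 -m handwheel 'ROWS' [FORCE]. ROWS is JSON, a list that holds one entry, the list of rows, each a list of 7 numbers: the shift along the tool's x, y, z in m, then the turn, a rotation vector about the tool's x, y, z in degrees, then the closure, from 0 (fully open) to 1 (shut). A call has 1 to 12 rows; each row shifts and turns the commanded pose from where the row before left it, along the tool's axes as they then stand; what a row does not reach is not made up. A row lasts 1/12 s, in which the tool goes at most 41.7 mm and 7.16 degrees, less where a joint would pass 70% of its speed; a pose out of reach is approached as far as the arm can. A call is refused whole if a number of a shift passes 0.0417 or a number of a turn 7.16, either way. A call with a gripper value outside its range is refused whole. The fingers move at their own pace and stop on an object; FORCE is the grip in N (left out, the last holds). Time passes only in rows, so rows that do not move let the fingers close. It gives the time, the measured TCP pose, the force, the opening and the grip force at its end, in the units of the state.
- manip.state(): the state, without advancing time (a new reading comes with each control period).
- manip.snapshot(name): name is "side" or "top"; returns a dict with "img" (400x640x3 uint8, red, green, blue), "mtx" (3x3 intrinsics, pixels), "T" (4x4, takes a point from camera to world coordinates). Camera axes: x right, y up, looking along -z (the intrinsics and any distortion apply to the point x, -y, -z); pixel columns grow to the right and rows downward; lengths in mm; the calibration is good to about 2 mm. A picture is of the moment at which its call begins. There is no depth.
- manip.finish_job(): hands the job in; it is judged then, once.
The state is a dict: "time_s": time; "joint_positions": joint angles; "qd": joint speeds; "effort": joint torques, N m; "ee_pos": TCP position; "orientation": TCP orientation; "force": force on the tool from outside, world axes, zero at the start; "moment": the same for the moment, N m; "finger_gap": opening from 0.0 (shut) to 1.0 (fully open); "grip_force": force on a finger pad.
Only numpy, scipy, OpenCV 4.12 (cv2) and the standard library are available. Lean on these libraries where they do the work, as an engineer would, in place of code of your own. Each camera call takes 0.05 s, during which the arm holds its last target. There are 200 camera calls.

## Task

Check the length of the row of four steel spacers lying in the V rail of the length gauge: with the fingertips gently push the whole row along the rail as one train until it is fully home against the end stop, then push the red button all the way in so that the brass go slide passes behind the last spacer. Only push: nothing is squeezed or lifted, and the other things on the plate stay where they are.

Things in the scene. Friction and masses are not known exactly. Their poses are not given: they have to be found in the camera images.
- v_rail: Length gauge fixed to the plate: grey 90 degree V rail. Origin on the plate under the rail; y along the rail towards the end stop, x across it towards the red button, z up. V from y = -159 to +115 mm, rims 62 mm over all, 35 mm high. Base 84 x 12 mm, y = -165 to +140. A spacer in the V has its axis at x = 0, z = 45 mm. Grey slide guide at x = 34 to 54, y = -1 to 30, 56 mm high.
- anvil_face (a point): Centre of the round face of the end stop (grey block 58 x 26 mm, 72 mm high, at the +y end of v_rail), in the v_rail frame at x = 0, y = +110, z = 45 mm. The front face of the first spacer must come to rest against it.
- go_slide (a joint): Brass go slide across the rail, towards -x of v_rail: 0 = drawn back, 0.042 m = fully in (hard limit). Moves with about 2 N, no spring, stays put. Tongue 8 mm thick at y = 10.5 to 18.5 of v_rail, 38 to 49 mm above the plate, bevelled nose; fully in it reaches 12 mm past the rail's centre line. Row home: about 3 mm free between tail spacer and tongue; row not home: the spacers block it.
- button_face (a point): Centre of the flat outer face of the red round button (26 mm diameter, 8 mm thick, axis along x of v_rail) on the outer end of the go slide, 43 mm above the plate; moves with the slide. Drawn back it is at x = 106, y = 14.5 mm of v_rail; fully in, at x = 64. Push it towards -x of v_rail; the surface beyond it is free.
- spacer_1: Bright ground steel spacer collar, first (next to the end stop) in the row: outer diameter 44 mm, bore 20 mm, 20 mm long, about 0.19 kg. Origin at its centre, y along its axis (and along the rail). With the row home its centre is at y = 100 mm of v_rail.
- spacer_2: Bright ground steel spacer collar, second in the row: outer diameter 44 mm, bore 20 mm, 28 mm long, about 0.27 kg. Origin at its centre, y along its axis (and along the rail). With the row home its centre is at y = 76 mm of v_rail.
- spacer_3: Bright ground steel spacer collar, third in the row: outer diameter 44 mm, bore 20 mm, 16 mm long, about 0.15 kg. Origin at its centre, y along its axis (and along the rail). With the row home its centre is at y = 54 mm of v_rail.
- spacer_4: Bright ground steel spacer collar, fourth and last (the tail, the one to push on) in the row: outer diameter 44 mm, bore 20 mm, 24 mm long, about 0.23 kg. Origin at its centre, y along its axis (and along the rail). With the row home its centre is at y = 34 mm of v_rail. The whole row slides with a push of about 5 to 12 N.
- ring_gauge: Bystander, loose: knurled setting ring gauge, 54 mm diameter, 18 mm high; origin at the centre of its underside. Leave alone.
- bushing_1: Bystander, loose: brass bushing, 31 mm diameter, 22 mm high; origin at the centre of its underside. Leave alone.
- bushing_3: Bystander, loose: brass bushing, 31 mm diameter, 22 mm high; origin at the centre of its underside. Leave alone.
- plug_gauge: Bystander, loose: plug gauge lying down, 118 mm long along its y, 21 mm thick; origin at the centre of its underside. Leave alone.
- flange_part: Bystander, loose: turned flange, 70 mm diameter, 31 mm high; origin at the centre of its underside. Leave alone.
- gear: Bystander, loose: spur gear, 51 mm diameter, 20 mm high; origin at the centre of its underside. Leave alone.
Mind the look-alikes: they are no part of the job. Leave any turquoise look-alike of the spacer_2 alone.

How it is judged (in metres and radians):
On the way, in this order (a step that is already met when the one before it is completed fails the run):
1. the row is home against the end stop, its tail within 5 mm of its place (y of spacer_4 in the frame of v_rail above 0.029 m and y of spacer_1 in the frame of v_rail above 0.095 m), for 0.1 s.
2. the go slide is in behind the row (value of joint go_slide above 0.037 m), for 0.1 s.
At the end, for the whole second after the job is handed in: All four spacers lie at rest in the V (within 4 mm across and in height), each within 5 mm of its place with the row home against the end stop, and the go slide is in to at least 37 of its 42 mm (all of step 1 and y of spacer_1 in the frame of v_rail below 0.103 m and x of spacer_1 in the frame of v_rail between -0.004 and 0.004 m and z of spacer_1 in the frame of v_rail between 0.041 and 0.049 m and linear speed of each of spacer_1, spacer_2, spacer_3, spacer_4 below 0.01 m/s and y of spacer_2 in the frame of v_rail between 0.071 and 0.079 m and x of spacer_2 in the frame of v_rail between -0.004 and 0.004 m and z of spacer_2 in the frame of v_rail between 0.041 and 0.049 m and y of spacer_3 in the frame of v_rail between 0.049 and 0.057 m and x of spacer_3 in the frame of v_rail between -0.004 and 0.004 m and z of spacer_3 in the frame of v_rail between 0.041 and 0.049 m and y of spacer_4 in the frame of v_rail below 0.037 m and x of spacer_4 in the frame of v_rail between -0.004 and 0.004 m and z of spacer_4 in the frame of v_rail between 0.041 and 0.049 m and value of joint go_slide above 0.037 m); the robot touches nothing.
It fails at once if a spacer is lifted out of the V (more than 10 mm) (z of any of spacer_1, spacer_2, spacer_3, spacer_4 in the frame of v_rail above 0.0552 m).
It fails at once if the fingers press or squeeze a spacer with more than 45 N (contact force between the fingers and spacer_1 above 45 N or contact force between the fingers and spacer_2 above 45 N or contact force between the fingers and spacer_3 above 45 N or contact force between the fingers and spacer_4 above 45 N).
It fails at once if a bystander (ring gauge, bushings, plug gauge, flange, gear) is moved more than 15 mm (distance of any of ring_gauge, bushing_1, bushing_3, plug_gauge, flange_part, gear from where it was at the start of the episode above 0.015 m).
It also fails if it takes over 48 s, if anything falls off the work surface, if the arm or the gripper's body presses on something with over 40 N, if the wrist force passes 120 N, or if a joint passes its speed limit or range.

## Working session

There is one attempt and no reset: what is moved stays moved. The work goes in short steps, Python scripts to look and compute and a shell command to move; the robot and the scene stay as the last step left them, time stands still between calls to the robot, and variables do not carry over. Pictures are saved under pics/ and viewed, at most 10 in all, crops included, and the job is handed in when it is done.

```bash
mkdir -p pics; cat > h.py <<'E'
import numpy as np, cv2
from bench import manip
from scipy.spatial.transform import Rotation as R
def snap(n,f):
    s=manip.snapshot(n); cv2.imwrite('pics/'+f,s['img'][:,:,::-1]); np.savez('pics/'+n+'.npz',mtx=s['mtx'],T=s['T'],img=s['img']); return s
def back(n,u,v,z):
    d=np.load('pics/'+n+'.npz'); r=np.linalg.inv(d['mtx'])@[u,v,1]; r=d['T'][:3,:3]@[r[0],-r[1],-r[2]]; o=d['T'][:3,3]
    return o+r*(z-o[2])/r[2]
def proj(n,p):
    d=np.load('pics/'+n+'.npz'); c=np.linalg.inv(d['T'])@np.append(p,1); q=d['mtx']@[c[0],-c[1],-c[2]]; return q[:2]/q[2]
E
python3 - <<'E'
from h import *
s=snap('top','t1.png'); print({k:s[k] for k in s if k!='img'})
s=snap('side','s1.png'); print({k:s[k] for k in s if k!='img'})
print(manip.state(),manip.pinch_z)
E
```

```text
{'mtx': array([[403.28036818,   0.        , 314.09550813],
       [  0.        , 403.28036818, 197.78617808],
       [  0.        ,   0.        ,   1.        ]]), 'T': array([[ 6.61100744e-02,  9.72770556e-01, -2.22141631e-01,
         3.04469068e+02],
       [-9.97808289e-01,  6.50847462e-02, -1.19412803e-02,
        -6.78238838e+00],
       [ 2.84190581e-03,  2.22444200e-01,  9.74941281e-01,
         1.05015254e+03],
       [ 0.00000000e+00,  0.00000000e+00,  0.00000000e+00,
         1.00000000e+00]])}
{'mtx': array([[498.80643695,   0.        , 317.64722014],
       [  0.        , 498.80643695, 191.29936446],
       [  0.        ,   0.        ,   1.        ]]), 'T': array([[ 4.55810297e-01, -6.52113979e-01,  6.05792318e-01,
         1.41076315e+03],
       [ 8.89962034e-01,  3.22969534e-01, -3.21960027e-01,
        -4.85375588e+02],
       [ 1.43021718e-02,  6.85884858e-01,  7.27569522e-01,
         1.12143079e+03],
       [ 0.00000000e+00,  0.00000000e+00,  0.00000000e+00,
         1.00000000e+00]])}
{'time_s': 0.1, 'joint_positions': array([ 1.11028259e+00,  1.04605043e-01,  9.65916508e-02,  1.56393930e+00,
       -5.81633404e-08,  1.35308060e+00]), 'qd': array([ 3.91025706e-04, -1.80587041e-03,  2.08675626e-03,  6.20347244e-04,
        1.18835413e-03,  5.95222793e-05]), 'effort': array([ 7.58312963e-03, -5.58209109e+01,  5.04719245e+01,  1.31315427e-02,
       -2.42989599e-04,  8.44104051e-06]), 'ee_pos': array([144.11705507, 582.13020854, 230.64488358]), 'orientation': array([ 1.21101011e-01,  9.92640021e-01, -5.45264593e-04, -1.92306421e-04]), 'force': array([-0.29853642,  0.51463791, -0.71074961]), 'moment': array([-0.011217  ,  0.05453076, -0.09355068]), 'grip_force': 0.0, 'finger_gap': 0.9953703167138195} 18.700000000000003
```

View pics/t1.png

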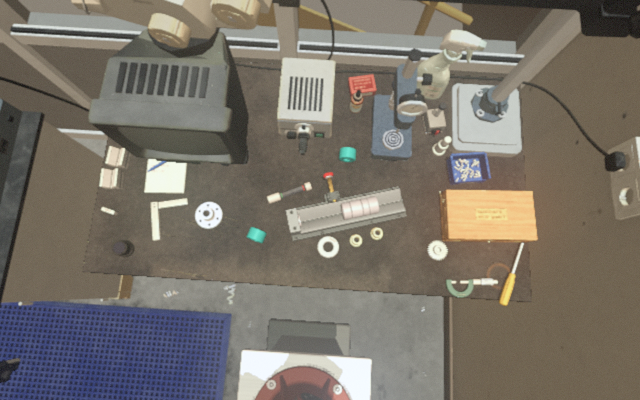

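View pics/s1.png

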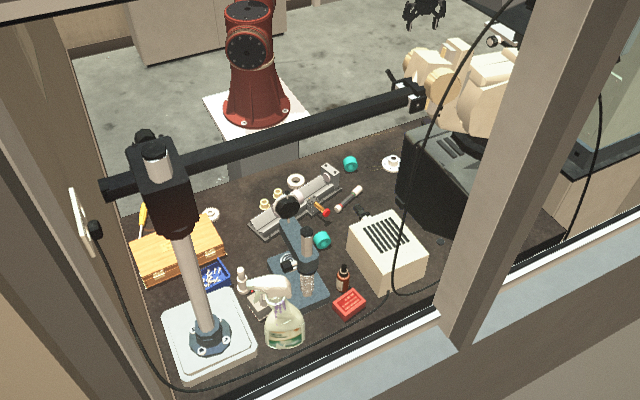

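The top view shows the rail running from about (290,220) to (405,205), the spacers at (343–380, 208) and the red button at (328,176). I'll enlarge both views.

```bash
python3 - <<'E'
from h import *
a=cv2.imread('pics/t1.png')[155:265,265:425]; cv2.imwrite('pics/t1c.png',cv2.resize(a,None,fx=5,fy=5,interpolation=cv2.INTER_CUBIC))
b=cv2.imread('pics/s1.png')[140:260,225:385]; cv2.imwrite('pics/s1c.png',cv2.resize(b,None,fx=5,fy=5,interpolation=cv2.INTER_CUBIC))
print(proj('top',[144,582,230]),proj('side',[144,582,230]))
E
```

```text
[2.67109422e-02 3.54821270e+02] [419.63251175  32.72882142]
```

View pics/t1c.png

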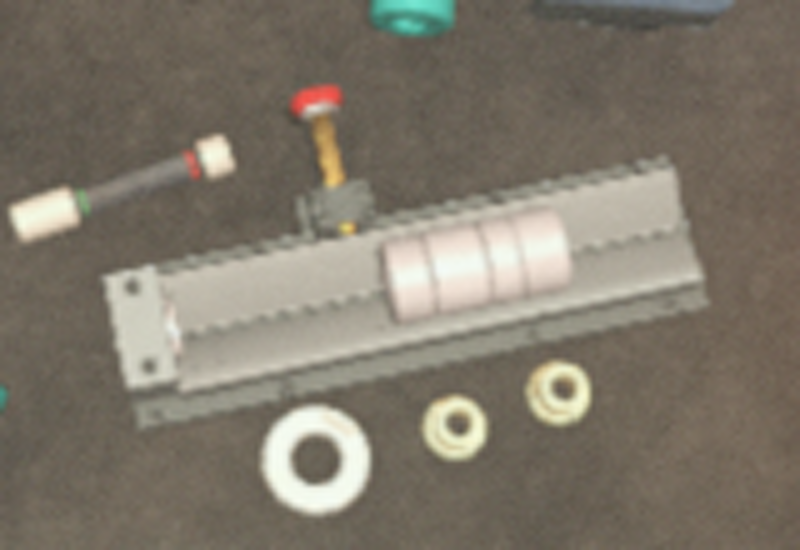

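View pics/s1c.png

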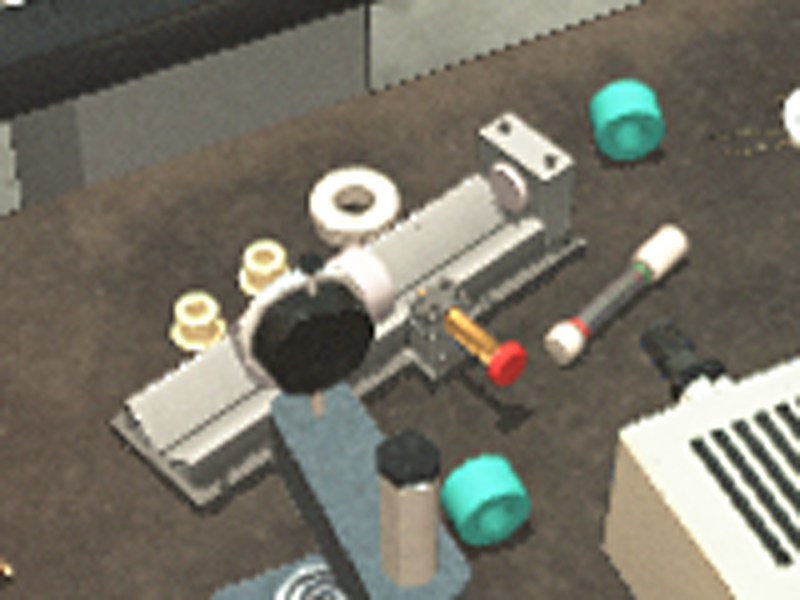

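Crop readings, top view: V right corners at (670,158) and (703,278), block top corners at (105,275)/(158,265)/(175,380)/(128,388), button at (317,102), spacers from x=390 to 570. Side view: base corners at (113,420), (205,505) and (585,240), button face at (508,363). Next I'll fit the rail pose to these.

```bash
cat > fit.py <<'E'
from h import *
from scipy.optimize import least_squares
T=[((670,158),(31,-159,35)),((703,278),(-31,-159,35)),((182,390),(-31,115,35)),((708,300),(-42,-165,12)),((140,425),(-42,140,6)),((317,102),(102,14.5,43))]
S=[((113,420),(-42,-165,12)),((205,502),(42,-165,8)),((585,240),(42,140,12)),((508,363),(106,14.5,43))]
def W(p,q): c,s=np.cos(p[2]),np.sin(p[2]); return np.array([p[0]+c*q[0]-s*q[1],p[1]+s*q[0]+c*q[1],q[2]])
tp=lambda u:(265+u[0]/5-.4,155+u[1]/5-.4); sp=lambda u:(225+u[0]/5-.4,140+u[1]/5-.4)
def f(p,t=1,s=1):
    r=[]
    if t: r+=[proj('top',W(p,q))-tp(u) for u,q in T]
    if s: r+=[proj('side',W(p,q))-sp(u) for u,q in S]
    return np.concatenate(r)
if __name__=='__main__':
    for a in [(1,1),(1,0),(0,1)]:
        o=least_squares(f,[480,0,0.1],args=a,x_scale=[100,100,1]); print(a,o.x,np.degrees(o.x[2])); print(o.fun.reshape(-1,2).round(1).tolist())
    p=least_squares(f,[480,0,0.1],x_scale=[100,100,1]).x; np.save('p.npy',p)
    # spacers: silhouette top ridge points (z 67) front/tail faces
    for u in [(385,245),(425,235),(482,225),(516,217),(560,210),(400,318),(570,270)]:
        w=back('top',*tp(u),60)[:2]-p[:2]; c,s=np.cos(p[2]),np.sin(p[2]); print(u,(c*w[0]+s*w[1]).round(1),(-s*w[0]+c*w[1]).round(1))
    for n,q in dict(tailpre=(0,-150,45),btn=(106,14.5,43),bpre=(150,14.5,43)).items(): print(n,W(p,q))
E
python3 fit.py
```

```text
(1, 1) [ 5.04532306e+02 -6.73570484e+01  2.85318014e-01] 16.347518029128285
[[-0.2, 0.8], [-0.4, -0.3], [-0.6, 0.3], [-0.0, 0.5], [-0.4, 1.1], [-0.6, -0.6], [-1.1, 0.4], [-0.8, 2.0], [-0.1, -0.1], [0.9, 1.3]]
(1, 0) [ 5.05460301e+02 -6.82923100e+01  2.84239181e-01] 16.285705439196484
[[0.2, 0.6], [-0.0, -0.6], [-0.3, -0.1], [0.3, 0.3], [-0.1, 0.7], [-0.2, -0.9]]
(0, 1) [ 5.01592336e+02 -6.49675214e+01  2.84484416e-01] 16.29975639676081
[[-0.8, -0.6], [-0.5, 0.9], [0.2, -0.9], [1.1, 0.3]]
(385, 245) 15.4 -1.6
(425, 235) 16.0 -22.4
(482, 225) 14.8 -51.6
(516, 217) 15.1 -69.4
(560, 210) 13.8 -91.9
(400, 318) -22.4 -0.2
(570, 270) -17.2 -89.1
tailpre [ 546.75169907 -211.29287722   45.        ]
btn [602.16574994 -23.60821358  43.        ]
bpre [644.38692639 -11.22385816  43.        ]
```

The row spans rail y from about -2 to -90, so it has about 112 mm to go. Next I'll locate the tall obstacles and work out the approach path in tool axes.

```bash
python3 - <<'E'
from h import *
from fit import W
p=np.load('p.npy')
for n,u,z in [('standbase corner',(372,157),20),('standbase corner r',(412,160),20),('dial top',(410,105),120),('CRT near-left',(105,155),150),('CRT near-right',(245,163),150),('white box',(283,135),60),('white box r',(332,135),60),('knob',(303,152),40),('column base',(490,105),20),('wood',(445,240),40),('teal1',(348,155),25),('teal2',(257,235),25)]: print(n,back('top',*u,z).round(0))
b=back('top',490,105,20)
for z in (300,400,500,600): print(z,proj('side',[b[0],b[1],z]).round(),back('side',420,100,z).round(),back('side',110,190,z).round())
s=manip.state(); M=R.from_quat(s['orientation']).as_matrix(); print(M.round(3)); print('yaw of tool y',np.degrees(np.arctan2(M[1,1],M[0,1])),'rail y',90+np.degrees(p[2]))
for w in [(400,300,230),tuple(W(p,(0,-125,150)))]: print(w, M.T@(np.array(w)-s['ee_pos']))
E
```

```text
standbase corner [ 662. -142.   20.]
standbase corner r [ 660. -249.   20.]
dial top [ 770. -219.  120.]
CRT near-left [579. 500. 150.]
CRT near-right [582. 171. 150.]
white box [692.  97.  60.]
white box r [701. -30.  60.]
knob [656.  43.  40.]
column base [ 835. -463.   20.]
wood [ 448. -330.   40.]
teal1 [661. -77.  25.]
teal2 [431. 145.  25.]
300 [185. 286.] [545. 288. 300.] [ 516. -539.  300.]
400 [175. 255.] [650. 193. 400.] [ 625. -532.  400.]
500 [163. 218.] [756.  99. 500.] [ 734. -526.  500.]
600 [148. 174.] [861.   5. 600.] [ 843. -519.  600.]
[[-0.971  0.24  -0.001]
 [ 0.24   0.971 -0.001]
 [ 0.    -0.001 -1.   ]]
yaw of tool y 76.08870719029159 rail y 106.34751802912828
(400, 300, 230) [-316.20744761 -212.33500167    0.80566464]
(np.float64(539.7151334936038), np.float64(-187.30357241777375), np.float64(150.0)) [-569.00192036 -651.66469897   81.23862944]
```

```bash
python3 -m handwheel '[[[-0.0316,-0.0212,0,0,0,0,1],[-0.0316,-0.0212,0,0,0,0,1],[-0.0316,-0.0212,0,0,0,0,1],[-0.0316,-0.0212,0,0,0,0,1],[-0.0316,-0.0212,0,0,0,0,1],[-0.0316,-0.0212,0,0,0,0,1],[-0.0316,-0.0212,0,0,0,0,1],[-0.0316,-0.0212,0,0,0,0,1],[-0.0316,-0.0212,0,0,0,0,1],[-0.0316,-0.0212,0,0,0,0,1]]]'
cat > to.py <<'E'
import sys; from h import *; from fit import W
p=np.load('p.npy'); s=manip.state(); M=R.from_quat(s['orientation']).as_matrix()
q=np.array([float(a) for a in sys.argv[1:4]]); print('need tool mm',(M.T@(W(p,q)-s['ee_pos'])).round(1))
w=s['ee_pos']-[p[0],p[1],0]; c,sn=np.cos(p[2]),np.sin(p[2])
print('rail pos',(c*w[0]+sn*w[1]).round(1),(-sn*w[0]+c*w[1]).round(1),w[2].round(1),'yaw err',106.35-np.degrees(np.arctan2(M[1,1],M[0,1])), 'tilt',M[:,2].round(3),'F',(R.from_euler('z',-p[2]).apply(s['force'])).round(1),s['time_s'],s['finger_gap'],s['joint_positions'].round(2))
E
python3 to.py 0 -125 150
```

```text
time_s: 0.93
ee_pos: [400.8, 299.1, 231.1]
orientation: [0.121, 0.993, 0.0, -0.0]
force: [0.8, 1.3, -0.4]
finger_gap: -0.002
grip_force: 0.0
need tool mm [-251.7 -438.7   81.1]
rail pos 3.6 380.8 231.1 yaw err 30.25463849181314 tilt [-0.  0. -1.] F [ 1.2  1.  -0.4] 0.9333 -0.0021166363092991365 [ 0.38 -0.2  -0.2   1.57  0.    0.62]
```

```bash
python3 -m handwheel '[[[-0.02,-0.035,0,0,0,0,1],[-0.02,-0.035,0,0,0,0,1],[-0.02,-0.035,0,0,0,0,1],[-0.02,-0.035,0,0,0,0,1],[-0.02,-0.035,0,0,0,0,1],[-0.02,-0.035,0,0,0,0,1],[-0.02,-0.035,0,0,0,0,1],[-0.02,-0.035,0,0,0,0,1],[-0.02,-0.035,0,0,0,0,1],[-0.02,-0.035,0,0,0,0,1],[-0.02,-0.035,0,0,0,0,1]]]'
python3 -m handwheel '[[[0,0,0.01,0,0,-5,1],[0,0,0.01,0,0,-5,1],[0,0,0.01,0,0,-5,1],[0,0,0.01,0,0,-5,1],[0,0,0.01,0,0,-5,1],[0,0,0.01,0,0,-5.25,1]]]'
python3 to.py 0 -125 90
```

```text
time_s: 1.85
ee_pos: [521.0, -128.0, 231.0]
orientation: [0.121, 0.993, 0.0, -0.0]
force: [1.5, 0.0, 0.3]
finger_gap: 0.001
grip_force: 0.0
time_s: 2.35
ee_pos: [520.7, -125.8, 170.3]
orientation: [-0.144, 0.99, 0.0, -0.0]
force: [0.1, 0.2, -0.2]
finger_gap: -0.0
grip_force: 0.0
need tool mm [ -0.7 -64.4  80.3]
rail pos -0.9 -60.7 170.3 yaw err -0.22582547057980662 tilt [-0.001  0.    -1.   ] F [ 0.2  0.2 -0.2] 2.35 -0.0004087448326969901 [-0.48 -0.09 -0.21  1.45  0.   -0.77]
```

```bash
python3 -m handwheel '[[[0,-0.032,0,0,0,0,1],[0,-0.032,0,0,0,0,1],[0,0,0.03,0,0,0,1],[0,0,0.03,0,0,0,1],[0,0,0.03,0,0,0,1],[0,0,0.02,0,0,0,1],[0,0,0,0,0,0,1]]]'
python3 to.py 0 -125 38; python3 - <<'E'
from h import *
a=snap('top','t2.png')['img'][155:265,265:425,::-1];b=snap('side','s2.png')['img'][120:230,225:385,::-1]
cv2.imwrite('pics/c2.png',cv2.resize(np.vstack([a,b]),None,fx=2.7*5/5,fy=2.7,interpolation=cv2.INTER_CUBIC))
E
```

```text
time_s: 2.93
ee_pos: [535.9, -185.5, 55.9]
orientation: [-0.142, 0.99, 0.003, -0.003]
force: [-1.1, 0.3, -0.9]
finger_gap: -0.003
grip_force: 0.0
need tool mm [-3.2 -2.9 17.9]
rail pos -3.1 -122.2 55.9 yaw err 0.023023852705080117 tilt [-0.007  0.004 -1.   ] F [-1.   0.6 -0.9] 2.9333 -0.0034807816134969473 [-0.56  0.06 -0.27  1.25  0.   -0.85]
```

View pics/c2.png

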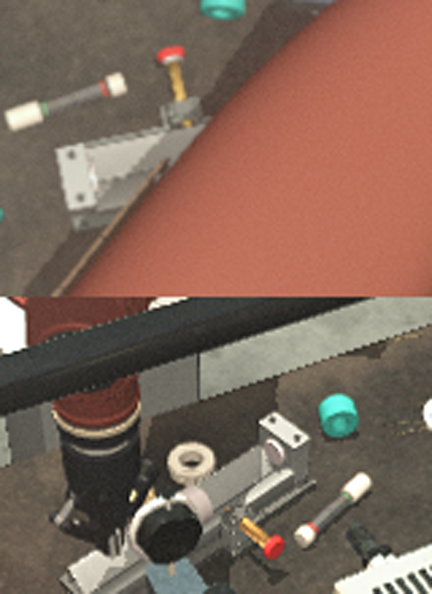

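The side view shows the gripper behind the tail, over the V near (110,550). The top view is blocked by the arm. Next I'll lower the fingers and push gently.

```bash
python3 -m handwheel '[[[-0.003,-0.002,0.008,0,0,0,1],[0,0,0.008,0,0,0,1],[0,0,0.002,0,0,0,1],[0,0,0,0,0,0,1]]]'
python3 to.py 0 -105 38
python3 -m handwheel '[[[0,0.005,0,0,0,0,1],[0,0.005,0,0,0,0,1],[0,0.003,0,0,0,0,1],[0,0.003,0,0,0,0,1],[0,0.003,0,0,0,0,1],[0,0.003,0,0,0,0,1]]]'
python3 to.py 0 -105 38
```

```text
time_s: 3.37
ee_pos: [542.3, -188.3, 42.9]
orientation: [-0.142, 0.99, 0.0, -0.0]
force: [-1.0, 0.9, 0.0]
finger_gap: 0.0
grip_force: 0.0
need tool mm [ 2.2 21.6  4.9]
rail pos 2.2 -126.6 42.9 yaw err 0.0070855647712875225 tilt [-0.  0. -1.] F [-0.7  1.1  0. ] 3.3667 0.0004969664608576737 [-0.56  0.08 -0.27  1.22  0.   -0.85]
time_s: 3.87
ee_pos: [536.3, -166.9, 43.5]
orientation: [-0.142, 0.99, -0.0, 0.0]
force: [0.1, -1.4, -0.7]
finger_gap: -0.002
grip_force: 0.0
need tool mm [ 2.4 -0.5  5.5]
rail pos 2.4 -104.5 43.5 yaw err 0.0024329366076756287 tilt [ 0. -0. -1.] F [-0.3 -1.4 -0.7] 3.8667 -0.0019740048200478253 [-0.53  0.04 -0.31  1.22  0.   -0.82]
```

```bash
python3 -m handwheel '[[[0.002,0,0.005,0,0,0,1],[0,0,0,0,0,0,1],[0,0.003,0,0,0,0,1],[0,0.003,0,0,0,0,1]]]'
python3 to.py 0 -105 38
python3 -m handwheel '[[[0,0.003,0,0,0,0,1],[0,0.003,0,0,0,0,1],[0,0.003,0,0,0,0,1],[0,0.003,0,0,0,0,1]]]'
python3 to.py 0 -105 38
```

```text
time_s: 4.2
ee_pos: [532.8, -162.8, 38.4]
orientation: [-0.142, 0.99, -0.001, 0.0]
force: [1.7, -7.6, -1.7]
finger_gap: -0.002
grip_force: 3.6
need tool mm [ 0.3 -5.5  0.4]
rail pos 0.3 -99.5 38.4 yaw err 0.053331480965240985 tilt [ 0.    -0.001 -1.   ] F [-0.5 -7.7 -1.7] 4.2 -0.0016994165117989626 [-0.53  0.03 -0.33  1.21 -0.   -0.82]
time_s: 4.53
ee_pos: [529.7, -151.5, 38.6]
orientation: [-0.142, 0.99, -0.001, 0.0]
force: [1.5, -6.0, -1.6]
finger_gap: 0.001
grip_force: 3.0
need tool mm [  0.4 -17.2   0.6]
rail pos 0.5 -87.8 38.6 yaw err 0.05290023965838486 tilt [ 0.001 -0.002 -1.   ] F [-0.3 -6.2 -1.6] 4.5333 0.000782070641706719 [-0.52  0.01 -0.35  1.21 -0.   -0.8 ]
```

```bash
python3 -m handwheel '[[[0,0.004,0,0,0,0,1],[0,0.004,0,0,0,0,1],[0,0.004,0,0,0,0,1],[0,0.004,0,0,0,0,1],[0,0.004,0,0,0,0,1],[0,0.004,0,0,0,0,1],[0,0.004,0,0,0,0,1],[0,0.004,0,0,0,0,1],[0,0.004,0,0,0,0,1],[0,0.004,0,0,0,0,1],[0,0.004,0,0,0,0,1],[0,0.004,0,0,0,0,1]]]'
python3 to.py 0 10 38
python3 -m handwheel '[[[0,0.004,0,0,0,0,1],[0,0.004,0,0,0,0,1],[0,0.004,0,0,0,0,1],[0,0.004,0,0,0,0,1],[0,0.004,0,0,0,0,1],[0,0.003,0,0,0,0,1],[0,0.003,0,0,0,0,1],[0,0.003,0,0,0,0,1]]]'
python3 to.py 0 10 38
```

```text
time_s: 5.53
ee_pos: [516.2, -105.2, 38.6]
orientation: [-0.142, 0.99, -0.001, 0.0]
force: [2.3, -6.4, -1.7]
finger_gap: 0.002
grip_force: 2.9
need tool mm [ 0.6 49.6  0.5]
rail pos 0.5 -39.6 38.6 yaw err 0.050573257550198036 tilt [ 0.001 -0.002 -1.   ] F [ 0.4 -6.8 -1.7] 5.5333 0.0020871338858289836 [-0.45 -0.06 -0.42  1.21 -0.   -0.73]
time_s: 6.2
ee_pos: [508.1, -77.4, 38.6]
orientation: [-0.142, 0.99, -0.001, 0.0]
force: [2.6, -5.2, -2.7]
finger_gap: -0.002
grip_force: 2.9
need tool mm [ 0.6 20.7  0.6]
rail pos 0.6 -10.7 38.6 yaw err 0.04631366107369672 tilt [ 0.001 -0.002 -1.   ] F [ 1.  -5.7 -2.7] 6.2 -0.0020602695274404143 [-0.41 -0.1  -0.46  1.21 -0.   -0.69]
```

```bash
python3 -m handwheel '[[[0,0.002,0,0,0,0,1],[0,0.002,0,0,0,0,1],[0,0.002,0,0,0,0,1],[0,0.002,0,0,0,0,1],[0,0.002,0,0,0,0,1],[0,0.002,0,0,0,0,1]]]'
python3 to.py 0 10 38
python3 -m handwheel '[[[0,0.001,0,0,0,0,1],[0,0.001,0,0,0,0,1],[0,0.001,0,0,0,0,1],[0,0.001,0,0,0,0,1]]]'
python3 to.py 0 10 38
```

```text
time_s: 6.7
ee_pos: [504.8, -66.0, 38.6]
orientation: [-0.142, 0.99, -0.001, 0.0]
force: [1.9, -6.1, -1.7]
finger_gap: -0.004
grip_force: 2.9
need tool mm [0.6 8.7 0.6]
rail pos 0.6 1.3 38.6 yaw err 0.051832521893089734 tilt [ 0.001 -0.002 -1.   ] F [ 0.1 -6.4 -1.7] 6.7 -0.0036461943010951963 [-0.39 -0.12 -0.48  1.21 -0.   -0.67]
time_s: 7.03
ee_pos: [503.6, -62.2, 38.6]
orientation: [-0.142, 0.99, -0.001, 0.0]
force: [2.2, -5.7, -1.3]
finger_gap: 0.002
grip_force: 2.9
need tool mm [0.6 4.8 0.6]
rail pos 0.6 5.2 38.6 yaw err 0.05042912942496969 tilt [ 0.001 -0.002 -1.   ] F [ 0.5 -6.1 -1.3] 7.0333 0.0022174295029378805 [-0.38 -0.12 -0.48  1.21 -0.   -0.66]
```

```bash
python3 -m handwheel '[[[0,0.001,0,0,0,0,1],[0,0.001,0,0,0,0,1],[0,0.001,0,0,0,0,1]]]' | grep -E "force|pos"
python3 -m handwheel '[[[0,0.001,0,0,0,0,1],[0,0.001,0,0,0,0,1]]]'| grep -E "force|pos"
python3 to.py 0 10 38
```

```text
ee_pos: [502.8, -59.3, 38.6]
force: [3.6, -5.3, -2.1]
grip_force: 2.9
ee_pos: [502.8, -58.7, 38.9]
force: [4.2, -15.8, -4.0]
grip_force: 8.1
need tool mm [0.8 1.2 0.9]
rail pos 0.8 8.8 38.9 yaw err 0.0845937587138792 tilt [ 0.002 -0.005 -1.   ] F [ -0.4 -16.3  -4. ] 7.45 -0.00215586376203985 [-0.37 -0.13 -0.49  1.21 -0.   -0.66]
```

```bash
python3 -m handwheel '[[[0,0.0007,0,0,0,0,1],[0,0,0,0,0,0,1]]]'| grep -E "force|pos"
python3 to.py 0 10 38
```

```text
ee_pos: [502.9, -58.7, 39.1]
force: [4.4, -15.4, -3.3]
grip_force: 8.0
need tool mm [0.9 1.2 1.1]
rail pos 0.9 8.8 39.1 yaw err 0.11062883709612947 tilt [ 0.003 -0.006 -1.   ] F [ -0.1 -16.   -3.3] 7.6167 0.0007764801886543868 [-0.37 -0.13 -0.49  1.21 -0.   -0.66]
```

```bash
python3 -m handwheel '[[[0,0.001,0,0,0,0,1],[0,0.001,0,0,0,0,1]]]'| grep -E "force|pos"
python3 to.py 0 10 38
```

```text
ee_pos: [503.2, -58.4, 39.7]
force: [6.7, -26.5, -4.5]
grip_force: 13.7
need tool mm [1.2 1.1 1.6]
rail pos 1.2 8.9 39.7 yaw err 0.1650887095111102 tilt [ 0.004 -0.009 -1.   ] F [ -1.  -27.3  -4.5] 7.7833 -0.002579878629326541 [-0.37 -0.13 -0.49  1.21 -0.01 -0.65]
```

Home: 27 N with no further motion. Now I'll back off straight, rise and cross over to the button side.

```bash
python3 -m handwheel '[[[0,-0.003,0,0,0,0,1],[0,-0.006,0,0,0,0,1],[0,-0.01,0,0,0,0,1],[0,-0.01,0,0,0,0,1],[0,0,-0.02,0,0,0,1],[0,0,-0.03,0,0,0,1],[0,0,-0.03,0,0,0,1],[0,0,-0.03,0,0,0,1]]]'| grep -E "force|pos"
python3 -m handwheel '[[[-0.037,0.008,0,0,0,0,1],[-0.037,0.008,0,0,0,0,1],[-0.037,0.008,0,0,0,0,1],[-0.037,0.008,0,0,0,0,1],[0,0,0,0,0,0,1]]]'| grep -E "force|pos"
python3 to.py 145 14.5 36; python3 - <<'E'
from h import *
a=snap('top','t3.png')['img'][120:265,265:425,::-1];b=snap('side','s3.png')['img'][120:250,225:385,::-1]
cv2.imwrite('pics/c3.png',cv2.resize(np.hstack([a[:130],b]),None,fx=2.5,fy=2.5,interpolation=cv2.INTER_CUBIC))
E
```

```text
ee_pos: [508.8, -82.2, 149.3]
force: [0.2, 0.9, 0.7]
grip_force: 0.0
ee_pos: [645.6, -7.1, 144.5]
force: [0.7, -0.3, -2.0]
grip_force: 0.0
need tool mm [  7.1  -3.9 108.5]
rail pos 152.3 18.1 144.5 yaw err -0.11739030034333098 tilt [-0.003  0.002 -1.   ] F [ 0.6 -0.5 -2. ] 8.8667 0.0005715407387628061 [-0.21  0.25  0.1   1.42  0.   -0.5 ]
```

View pics/c3.png

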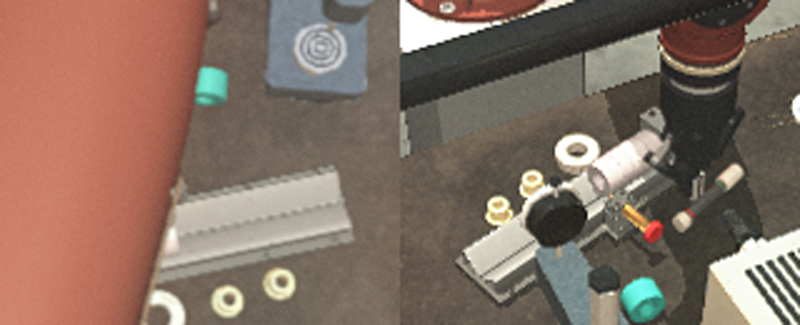

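The side view shows the row home against the end stop (about (590–660,165)) and the button still out at (652,232). I'll descend beyond the button.

```bash
python3 -m handwheel '[[[0.008,-0.004,0.02,0,0,0,1],[0,0,0.03,0,0,0,1],[0,0,0.02,0,0,0,1],[0,0,0,0,0,0,1]]]'| grep -E "force|pos"
python3 -m handwheel '[[[0,0,0.015,0,0,0,1],[0,0,0.015,0,0,0,1],[0,0,0.008,0,0,0,1],[0,0,0,0,0,0,1]]]'| grep -E "force|pos"
python3 to.py 120 14.5 36; python3 - <<'E'
from h import *
b=snap('side','s4.png')['img'][140:250,275:405,::-1]
cv2.imwrite('pics/c4.png',cv2.resize(b,None,fx=5,fy=5,interpolation=cv2.INTER_CUBIC))
E
```

```text
ee_pos: [632.1, -16.0, 74.1]
force: [-1.0, -0.6, -0.4]
grip_force: 0.0
ee_pos: [634.5, -15.9, 39.8]
force: [-0.2, 0.1, -0.6]
grip_force: 0.0
need tool mm [19.2  1.7  3.8]
rail pos 139.2 12.8 39.8 yaw err 0.04374899483572392 tilt [-0.001  0.    -1.   ] F [-0.1  0.1 -0.6] 9.6333 0.0006674570583614718 [-0.23  0.26 -0.08  1.23  0.   -0.52]
```

View pics/c4.png

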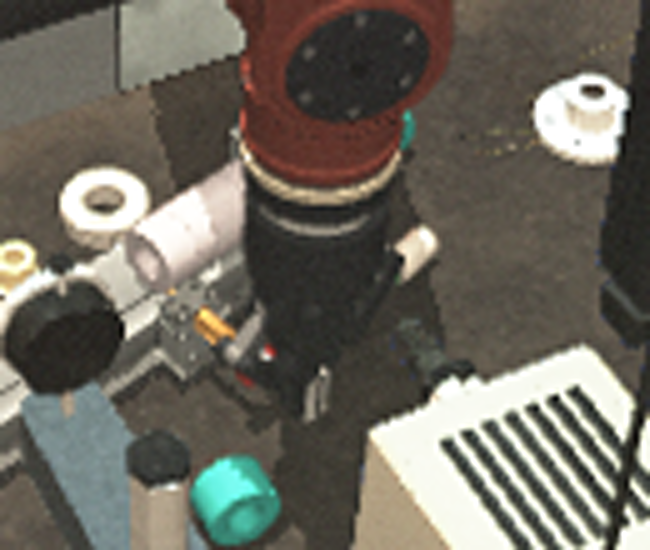

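```bash
python3 -m handwheel '[[[0.005,0.0015,0.002,0,0,0,1],[0.005,0,0,0,0,0,1],[0.004,0,0,0,0,0,1],[0.004,0,0,0,0,0,1],[0.003,0,0,0,0,0,1],[0.003,0,0,0,0,0,1]]]'| grep -E "force|pos"
python3 to.py 75 14.5 36
python3 -m handwheel '[[[0.003,0,0,0,0,0,1],[0.003,0,0,0,0,0,1],[0.003,0,0,0,0,0,1],[0.003,0,0,0,0,0,1]]]'| grep -E "force|pos"
python3 to.py 75 14.5 36
```

```text
ee_pos: [611.9, -21.0, 38.6]
force: [0.1, -0.4, -0.2]
grip_force: 0.0
need tool mm [41.1  0.2  2.6]
rail pos 116.1 14.3 38.6 yaw err 0.014578141893380803 tilt [ 0. -0. -1.] F [ 0.  -0.4 -0.2] 10.1833 0.0025629308154881776 [-0.25  0.2  -0.15  1.22  0.   -0.53]
ee_pos: [600.6, -24.2, 38.5]
force: [1.0, 1.2, 1.5]
grip_force: 0.8
need tool mm [29.3  0.2  2.5]
rail pos 104.3 14.3 38.5 yaw err 0.006677229724260769 tilt [ 0.001  0.    -1.   ] F [1.3 0.8 1.5] 10.5167 0.0004916880631965209 [-0.26  0.16 -0.19  1.22  0.   -0.54]
```

```bash
python3 -m handwheel '[[[0.003,0,0,0,0,0,1],[0.003,0,0,0,0,0,1],[0.003,0,0,0,0,0,1],[0.003,0,0,0,0,0,1]]]'| grep -E "force|pos"
python3 -m handwheel '[[[0.003,0,0,0,0,0,1],[0.003,0,0,0,0,0,1],[0.003,0,0,0,0,0,1]]]'| grep -E "force|pos"
python3 to.py 75 14.5 36
```

```text
ee_pos: [588.9, -27.7, 38.3]
force: [0.9, -0.2, 1.5]
grip_force: 0.8
ee_pos: [580.2, -30.2, 38.3]
force: [1.3, 0.3, 0.2]
grip_force: 0.8
need tool mm [8.  0.1 2.3]
rail pos 83.0 14.4 38.3 yaw err 0.012381302335299438 tilt [-0.  0. -1.] F [ 1.4 -0.1  0.2] 11.1 -0.0006742816369356503 [-0.28  0.1  -0.26  1.21  0.   -0.56]
```

```bash
python3 -m handwheel '[[[0.002,0,0,0,0,0,1],[0.002,0,0,0,0,0,1],[0.002,0,0,0,0,0,1]]]'| grep -E "force|pos"
python3 -m handwheel '[[[0.001,0,0,0,0,0,1],[0.001,0,0,0,0,0,1],[0.001,0,0,0,0,0,1]]]'| grep -E "force|pos"
python3 to.py 75 14.5 36
```

```text
ee_pos: [574.5, -31.8, 38.3]
force: [0.3, 1.1, 2.2]
grip_force: 0.8
ee_pos: [571.8, -32.6, 38.3]
force: [1.2, 0.5, 0.6]
grip_force: 0.8
need tool mm [-0.7  0.1  2.3]
rail pos 74.3 14.4 38.3 yaw err 0.00967533562921119 tilt [ 0.  0. -1.] F [1.3 0.1 0.6] 11.6 -0.0012739924981075104 [-0.29  0.08 -0.28  1.21  0.   -0.57]
```

```bash
python3 -m handwheel '[[[0.001,0,0,0,0,0,1],[0.001,0,0,0,0,0,1],[0.001,0,0,0,0,0,1]]]'| grep -E "force|pos"
python3 to.py 75 14.5 36
```

```text
ee_pos: [570.5, -33.0, 38.5]
force: [13.8, 6.0, -5.9]
grip_force: 7.3
need tool mm [-2.   0.1  2.5]
rail pos 73.0 14.4 38.5 yaw err -0.013721654445362219 tilt [ 0.004  0.001 -1.   ] F [14.9  1.9 -5.9] 11.85 -0.000499273343828546 [-0.29  0.07 -0.29  1.21  0.   -0.57]
```

The hard limit is reached after about 42 mm of stroke. I'll back off, rise and check.

```bash
python3 -m handwheel '[[[0,0,0,0,0,0,1],[0,0,0,0,0,0,1],[-0.003,0,0,0,0,0,1],[-0.01,0,0,0,0,0,1],[-0.02,0,0,0,0,0,1],[-0.02,0,0,0,0,0,1],[0,0,-0.02,0,0,0,1],[0,0,-0.03,0,0,0,1],[0,0,-0.03,0,0,0,1],[0,0,-0.03,0,0,0,1],[0,0,0,0,0,0,1]]]'| grep -E "force|pos"
python3 -m handwheel '[[[0,0.038,0,0,0,0,1],[0,0.038,0,0,0,0,1],[0,0.038,0,0,0,0,1],[0,0.038,0,0,0,0,1],[0,0,0,0,0,0,1],[0,0,0,0,0,0,1]]]'| grep -E "force|pos"
python3 - <<'E'
from h import *
a=snap('top','t5.png')['img'][145:255,265:425,::-1];b=snap('side','s5.png')['img'][140:250,225:385,::-1]
cv2.imwrite('pics/c5.png',cv2.resize(np.vstack([a,b])[:,:],None,fx=2.7,fy=2.7,interpolation=cv2.INTER_CUBIC)); print(manip.state()['time_s'])
E
```

```text
ee_pos: [622.3, -19.4, 155.0]
force: [0.7, 0.0, 1.3]
grip_force: 0.0
ee_pos: [576.1, 128.9, 148.0]
force: [0.1, -1.2, -0.7]
grip_force: 0.0
13.3667
```

View pics/c5.png

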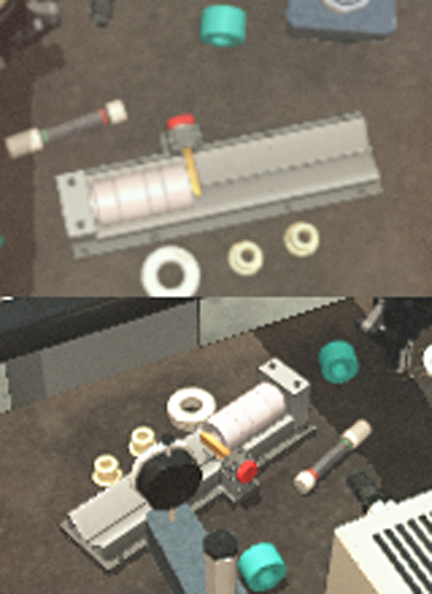

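The row is home (top view x=90–190), the brass tongue is fully across behind the tail at (192,170), and nothing else has moved. Handing in.

```bash
python3 -c "
from bench import manip; print(manip.finish_job())"
```

```text
the job is handed in; nothing more can be done
None
```

The row of four spacers is home against the end stop, the go slide is fully in behind the tail spacer, and the job is handed in at about 13 s; no verdict was returned.

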